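# Raise the slide hood's window to the mark

### The arm

A 6-joint arm with a two-finger parallel gripper is mounted at the origin on the work surface. World frame = base frame: x ahead of the robot, y to its left, z up, the work surface at z = 0. Lengths are in mm, angles in rad, forces in N, time in s.
With the tool pointing down it reaches from about 275 to 1000 mm from the base axis. Payload 8.4 kg.
Tool frame: the origin (TCP) lies between the finger pads; the fingertips stand 22 mm ahead of it and the grasp point (between the pads) lies 3 mm ahead of it; z points along the fingers, y is the line along which they close (so a half turn about z gives the same grasp; the last joint's range is limited). The gripper opens to 85 mm and grips with 20 to 120 N. Pads are 22 mm wide; open, the fingers measure 114 mm over their backs; the gripper's body (76 mm by 85 mm) begins 54 mm behind the grasp point. The pads swing forward as they close: fully open they stand 13 mm farther back than shut.
Start: joints at [-1.239, 0.353, 1.633, -0, 1.155, -0.002], TCP at [204.771, -590.506, 253.281] pointing down, gripper open.
Joint ranges: [-2.63, 2.63], [-0.92, 2.1], [0.06, 2.66], [-1.3, 4.44], [0, 2.69], [-3.02, 3.02]. Speed limits (rad/s): [2.22, 2.22, 2.79, 3.14, 3.14, 3.14].

### API

Orientations are given as [roll, pitch, yaw] about the fixed x, y, z axes, in that order (R = Rz(yaw) Ry(pitch) Rx(roll)).
In Python, from rig import r, grab_frame gives the robot as it stands.
- The arm moves only by the shell command python3 -m inch 'ROWS' [FORCE]. ROWS is JSON, a list of rows, each a list of 7 numbers: the turn, a rotation vector about the tool's x, y, z as a fraction of full scale, then the shift along the tool's x, y, z as a fraction of full scale, then the closure, from 0 (fully open) to 1 (shut). In form: [[rx, ry, rz, dx, dy, dz, fingers], ...]. A call has 1 to 8 rows; each row shifts and turns the commanded pose from where the row before left it, along the tool's axes as they then stand; what a row does not reach is not made up. Full scale, the value 1, is 2.5 cm for a shift and pi rad for a turn. A row lasts 1/12 s, in which the tool goes at most 41.7 mm and 7.16 degrees, less where a joint would pass 70% of its speed; a pose out of reach is approached as far as the arm can. A call with a number of a shift or a turn outside -1 to 1 is refused whole. A call with a gripper value outside its range is refused whole. The fingers move at their own pace and stop on an object; FORCE is the grip in N (left out, the last holds). Time passes only in rows, so rows that do not move let the fingers close. It gives the time, the measured TCP pose, the force, the opening and the grip force at its end, in the units of the state.
- r.sense(): the state, without advancing time (a new reading comes with each control period).
- grab_frame(name): name is "side" or "top"; returns a dict with "pixels" (384x512x3 uint8, red, green, blue), "z_map" (384x512 float32, mm along the optical axis (not along the pixel's ray), 0 where there is no reading), "vertical_fov" (degrees; the focal length in pixels is half the picture's height over the tangent of half this angle, whatever the lens; pixels are square), "cx", "cy" (the principal point, pixels), "dist" ([k1, k2, p1, p2, k3] as OpenCV has them; the pictures are not rectified), "cam_to_world" (4x4, takes a point from camera to world coordinates). Camera axes: x right, y down, z forward; pixel columns grow to the right and rows downward; lengths in mm; the calibration is good to about 2 mm. A picture is of the moment at which its call begins.
- r.sign_off(): hands the job in; it is judged then, once.
The state is a dict: "clock": time; "qpos": joint angles; "qvel": joint speeds; "joint_efforts": joint torques, N m; "eef_pos": TCP position; "tcp_rot": TCP orientation; "contact_force": force on the tool from outside, world axes, zero at the start; "wrist_torque": the same for the moment, N m; "opening": opening from 0.0 (shut) to 1.0 (fully open); "grasp_force": force on a finger pad.
Only numpy, scipy, OpenCV 4.12 (cv2) and the standard library are available. Lean on these libraries where they do the work, as an engineer would, in place of code of your own. Each camera call takes 0.05 s, during which the arm holds its last target. There are 200 camera calls.

### The job

Push the slide hood's counterbalanced window up from beneath its black lip with your fingertips until the window's pointer is level with the marker clip on the left rail, then take the hand away so that the window stays there. Push it smoothly, do not grip the lip, do not touch the clear pane or shift the clip, and leave everything standing around the hood where it is.

Things in the scene. Friction and masses are not known exactly. Their poses are not given: they have to be found in the camera images.
- hood: White and clear bench hood, 340 mm deep, 380 wide, 367 tall, fixed. Origin: centre of its underside, on the bench; x from its front (robot side) to its back, y to the left seen from the robot, z up. Its front leans back 40 degrees from vertical, top farther from the robot; the window slides up that slope between two white side rails, above a fixed white apron.
- sash (a joint): Travel of the window up the slope, m: 0 closed, 0.18 fully up; it moves along the lip's z (50 degrees above horizontal, towards the hood's back). Counterbalanced, with slight drag: about 2 to 6 N along the slope moves it, and it stays where it is left.
- lip: Lip at the middle of the window's lower edge: a straight black ledge 140 mm long (y), standing out 36 mm (x points into the hood and downward; the free outer edge is at x = -18 mm), 8 mm thick (z 0 to 8 mm). Origin: middle of its underside. z points up the slope, the way the window travels. Below it is free space; apron and rails begin about 16 mm inward (+x) of the origin.
- cap: Aluminium strip along the upper side of the lip, 24 x 140 x 4 mm, riding with it; origin: middle of its underside, on the lip's top. The lip is not to be gripped between this and its underside.
- pane: The window's clear pane, 5 x 260 x 122 mm (x, y, z of the slope axes as for the lip), set in a thin aluminium frame above the lip; origin: middle of its lower edge. Must not be touched.
- pointer (a point): Tip of the small black pointer of the window, which reaches out from the lower left corner of the window frame (left seen from the robot) over the left rail. It moves with the window; axes as the lip's.
- clip: The height mark: a black clip, about 18 x 28 x 16 mm, set stiffly on the left rail, with a wedge that points to the window. Origin: tip of the wedge. Axes as the lip's (z up the slope). The window is at the mark when the pointer's tip and the wedge's tip stand at the same place along this z (they then stand 3 mm apart sideways).
- slide_box: Bystander, loose: grey plastic slide box, 85 x 100 x 34 mm (x, y, z). Origin: centre of its underside.
- dropper: Bystander, loose: amber glass dropper bottle with black rubber cap, 32 mm across, 80 mm tall. Origin: centre of its underside.
- dish: Bystander, loose: closed glass petri dish, 90 mm across, 16 mm tall. Origin: centre of its underside.
- mailer: Bystander, loose: white plastic slide mailer lying flat, 85 x 32 x 14 mm. Origin: centre of its underside.
- jar: Bystander, loose: specimen jar with black lid, 60 mm across, 75 mm tall. Origin: centre of its underside.
- beaker: Bystander, loose: glass beaker, 68 mm across, 85 mm tall. Origin: centre of its underside.
- lens_can: Bystander, loose: steel microscope objective standing upright, 34 mm across, 62 mm tall. Origin: centre of its underside.

How it is judged (in metres and radians):
On the way:
1. the window rises while the fingers push on its lip (contact force between the fingers and lip above 0.5 N and velocity of joint sash above 0.002 m/s), for 0.1 s.
At the end, for the whole second after the job is handed in: The window stands still with its pointer level with the clip's wedge to within 7 mm along the slope; the clip has not shifted (6 mm) and every bystander stands within 30 mm of where it stood (z of pointer in the frame of clip between -0.007 and 0.007 m and velocity of joint sash between -0.004 and 0.004 m/s and distance of clip from where it was at the start of the episode below 0.006 m and distance of each of slide_box, dropper, dish, mailer, jar, beaker, lens_can from where it was at the start of the episode below 0.03 m); the robot touches nothing.
It fails at once if the clear pane is touched (more than 1 N) (contact force between any of the fingers, the arm and pane above 1 N).
It fails at once if the lip is gripped: its underside and the strip on its top pressed at once (contact force between the fingers and lip above 1 N and contact force between the fingers and cap above 1 N).
It fails at once if the window is flung (faster than 0.4 m/s) (velocity of joint sash above 0.4 m/s or velocity of joint sash below -0.4 m/s).
It fails at once if the marker clip is shifted by more than 6 mm (distance of clip from where it was at the start of the episode above 0.006 m).
It fails at once if a bystander is lifted, carried or pushed more than 30 mm (distance of any of slide_box, dropper, dish, mailer, jar, beaker, lens_can from where it was at the start of the episode above 0.03 m).
It also fails if it takes over 42 s, if anything falls off the work surface, if the arm or the gripper's body presses on something with over 40 N, if the wrist force passes 120 N, or if a joint passes its speed limit or range.

## Working session

There is one attempt and no reset: what is moved stays moved. The work goes in short steps, Python scripts to look and compute and a shell command to move; the robot and the scene stay as the last step left them, time stands still between calls to the robot, and variables do not carry over. Pictures are saved under pics/ and viewed, at most 10 in all, crops included, and the job is handed in when it is done.

```bash
ls; mkdir -p pics
cat > h.py <<'E'
import numpy as np, cv2, pickle
from rig import r, grab_frame
def save(n):
    f=grab_frame(n); pickle.dump(f,open(n+'.pkl','wb')); return f
def load(n): return pickle.load(open(n+'.pkl','rb'))
def K(f):
    h=f['pixels'].shape[0]; F=h/2/np.tan(np.radians(f['vertical_fov'])/2)
    return np.array([[F,0,f['cx']],[0,F,f['cy']],[0,0,1.]])
def ray(f,u,v):
    p=cv2.undistortPoints(np.array([[[u,v]]],float),K(f),np.array(f['dist'],float))[0,0]
    return np.array([p[0],p[1],1.])
def pt(f,u,v,z=None):
    if z is None:
        w=f['z_map'][int(v)-1:int(v)+2,int(u)-1:int(u)+2]; w=w[w>0]; z=np.median(w) if len(w) else np.nan
    return (np.array(f['cam_to_world'])@np.append(ray(f,u,v)*z,1))[:3]
def crop(f,u0,v0,u1,v1,s,name):
    cv2.imwrite(name,cv2.cvtColor(cv2.resize(f['pixels'][v0:v1,u0:u1],None,fx=s,fy=s,interpolation=cv2.INTER_CUBIC),cv2.COLOR_RGB2BGR))
E
python3 - <<'E'
from h import *
fs=[save(n) for n in('side','top')]
for n,f in zip(('side','top'),fs):
    crop(f,0,0,512,384,1.5,f'pics/{n}0.png')
    print(np.round(f['cam_to_world'],3).tolist(),f['vertical_fov'],f['dist'])
print(r.sense())
E
```

```text
pics
[[-0.826, -0.411, 0.385, 59.334], [-0.563, 0.599, -0.569, 754.556], [0.003, -0.688, -0.726, 1034.635], [0.0, 0.0, 0.0, 1.0]] 42.658807112681 [-0.02912675  0.          0.          0.          0.        ]
[[-0.0, -0.997, 0.082, 459.576], [-1.0, -0.0, -0.004, 33.524], [0.004, -0.082, -0.997, 1240.195], [0.0, 0.0, 0.0, 1.0]] 44.2444746480371 [0.04095489 0.         0.         0.         0.        ]
{'clock': 0.1, 'qpos': array([-1.23941776e+00,  3.53604392e-01,  1.63403895e+00, -1.78052375e-05,
        1.15517877e+00, -2.40060563e-03]), 'qvel': array([-0.00030642, -0.00014198, -0.00134793, -0.00083058,  0.00081417,
        0.0006581 ]), 'joint_efforts': array([-1.79255130e-04, -6.06358981e+01, -3.42819500e+01, -5.35158665e-05,
        3.86592495e-03, -4.29864272e-06]), 'eef_pos': array([ 204.63029381, -590.14715474,  252.62970551]), 'tcp_rot': array([-3.14036316e+00,  1.33290917e-05,  3.33786384e-01]), 'contact_force': array([-0.82111515,  0.53371983,  0.32345912]), 'wrist_torque': array([0.01528988, 0.01757265, 0.01182578]), 'grasp_force': 0.0, 'opening': 0.9991334882326498}
```

View pics/side0.png

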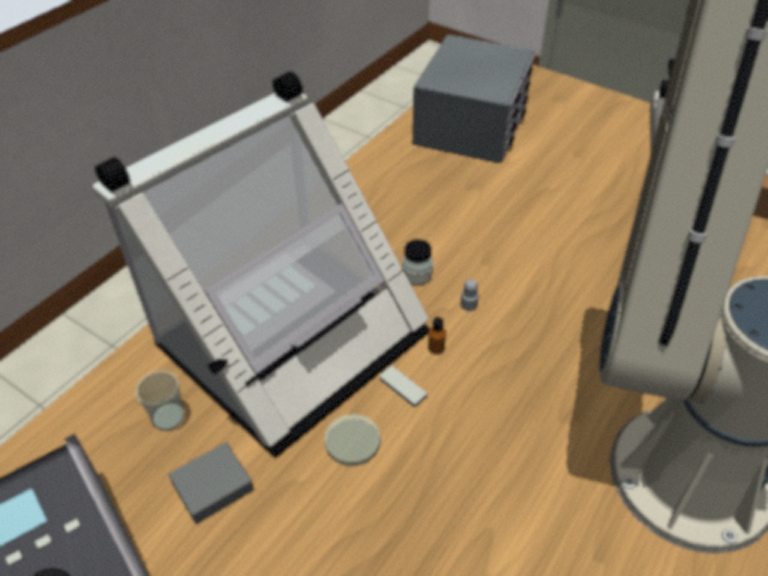

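View pics/top0.png

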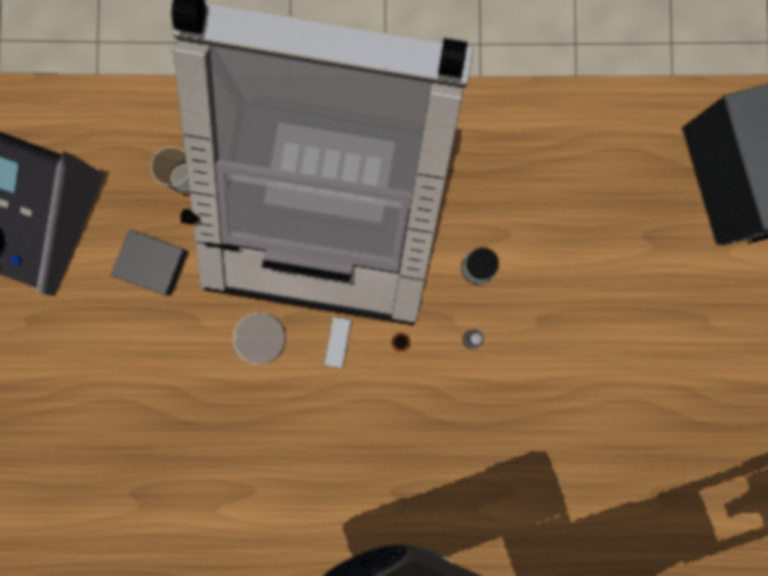

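The side and top pictures show the hood with its window low. In the enlarged top view the lip is around (262–352, 265–277), the pointer around (205–240, 246) and the clip around (190, 216). The dish, mailer, dropper and lens stand in front of the hood. I'll enlarge both views.

Run:
```python
from h import *
s,t=load('side'),load('top')
a=s['pixels'][215:275,125:265]; b=t['pixels'][130:200,110:250]
im=np.vstack([cv2.resize(x,None,fx=5,fy=4.5 if 0 else 4.4,interpolation=cv2.INTER_CUBIC) for x in (a,b)])
cv2.imwrite('pics/c1.png',cv2.cvtColor(im,cv2.COLOR_RGB2BGR)); print(im.shape)
# hood corners front bottom, bystanders
for n,f,ps in (('top',t,[(136,192),(277,214),(175,176),(234,184),(137,164),(158,165),(127,144),(173,225),(225,228),(267,227),(315,226),(321,176),(99,174)]),('side',s,[(185,298),(284,218),(168,254),(255,195),(145,243)])):
    for p in ps: print(n,p,np.round(pt(f,*p)))
```

```text
(572, 700, 3)
top (136, 192) [565. 348.  16.]
top (277, 214) [509. -18.   5.]
top (175, 176) [592. 226. 139.]
top (234, 184) [579.  90.  89.]
top (137, 164) [625. 323. 109.]
top (158, 165) [621. 270. 121.]
top (127, 144) [663. 332. 167.]
top (173, 225) [480. 251.  17.]
top (225, 228) [472. 117.  15.]
top (267, 227) [474.  10.  79.]
top (315, 226) [ 477. -110.   63.]
top (321, 176) [ 600. -125.   77.]
top (99, 174) [610. 437.  35.]
side (185, 298) [564. 337.  17.]
side (284, 218) [505. -10.  17.]
side (168, 254) [623. 311. 118.]
side (255, 195) [577.  25.  96.]
side (145, 243) [657. 340. 165.]
```

View pics/c1.png

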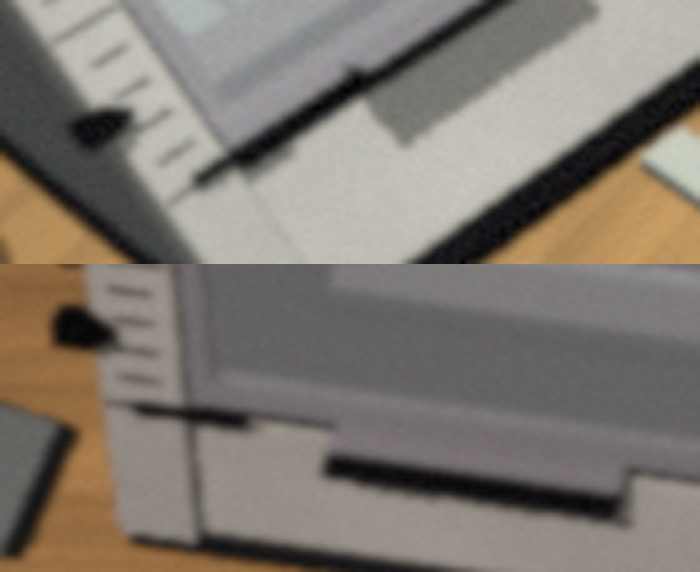

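The crop shows the clip's wedge tip at side (152.0, 242.7) and top (133.4, 145.0). The pointer tip is at side (164.4, 256.8) and top (137.4, 162.7). The lip's outer edge in the top view runs from (176, 177) to (234, 186).

```bash
cat >> h.py <<'E'
def tri(obs):
    A=np.zeros((3,3));b=np.zeros(3)
    for f,u,v in obs:
        T=np.array(f['cam_to_world']);d=T[:3,:3]@ray(f,u,v);d/=np.linalg.norm(d)
        P=np.eye(3)-np.outer(d,d);A+=P;b+=P@T[:3,3]
    x=np.linalg.solve(A,b)
    return x
E
python3 - <<'E'
from h import *
s,t=load('side'),load('top')
# apron/rail plane points from depth, both cameras
def plane(f,poly):
    m=np.zeros((384,512),np.uint8);cv2.fillPoly(m,[np.array(poly)],1)
    v,u=np.nonzero(m);P=np.array([pt(f,a,b) for a,b in zip(u,v)])
    P=P[~np.isnan(P[:,0])]
    for _ in range(4):
        c=P.mean(0);n=np.linalg.svd(P-c)[2][2];d=(P-c)@n;k=abs(d)<max(2*np.median(abs(d)),1);
        P=P[k]
    return c,n*np.sign(n[0]),d.std()
pl={}
for n,f,poly in (('top apron',t,[(155,178),(173,182),(240,190),(262,196),(260,206),(155,188)]),('side apron',s,[(190,258),(225,245),(255,215),(268,222),(200,276)]),('top lrail',t,[(127,100),(136,100),(142,155),(134,158)]),('top rrail',t,[(292,70),(302,70),(285,160),(275,160)])):
    c,no,e=plane(f,poly);pl[n]=c,no
    print(n,c.round(1),no.round(3),'tilt',np.degrees(np.arcsin(-no[2])).round(1),'yaw',np.degrees(np.arctan2(no[1],no[0])).round(2),e.round(2))
clip=tri([(s,152,242.7),(t,133.4,145)]);ptr=tri([(s,164.4,256.8),(t,137.4,162.7)])
print(clip,ptr)
yaw=np.radians(-8.7)
ex=np.array([np.cos(yaw),np.sin(yaw),0]);ey=np.array([-ex[1],ex[0],0]);up=np.array([0,0,1.])
a=np.radians(50);Z=ex*np.cos(a)+up*np.sin(a);X=ex*np.sin(a)-up*np.cos(a)
print('diff in XYZ',[(clip-ptr)@k for k in(X,ey,Z)])
for n,(c,no) in pl.items(): print(n,'X',c@X, 'clip',clip@X,'ptr',ptr@X)
# lip edge points by depth nearby, in X,Y,Z
for u in range(172,240,4):
    for v in range(170,190):
        p=pt(t,u,v); q=[round(p@k) for k in (X,ey,Z)]
        if v%2==0 and u%16==0:print(u,v,p.round(),q,t['pixels'][v,u].sum())
E
```

```text
top apron [561.9 151.1  53.5] [ 0.757 -0.127 -0.641] tilt 39.9 yaw -9.49 0.49
side apron [559.  171.9  47.3] [ 0.756 -0.126 -0.642] tilt 39.9 yaw -9.46 0.52
top lrail [694.4 307.4 194.8] [ 0.756 -0.12  -0.643] tilt 40.0 yaw -9.02 0.48
top rrail [702.6 -31.2 271.3] [ 0.759 -0.116 -0.641] tilt 39.8 yaw -8.72 0.5
[661.98345285 321.33252493 143.42889821] [626.89377026 320.2744975  114.18705986]
diff in XYZ [np.float64(7.6520814143539955), np.float64(6.353547817252709), np.float64(44.593367620504175)]
top apron X 373.58272535038384 clip 371.8459697559854 ptr 364.19388834163135
side apron X 372.93851119138793 clip 371.8459697559854 ptr 364.19388834163135
top lrail X 364.972007313466 clip 371.8459697559854 ptr 364.19388834163135
top rrail X 361.25707563130777 clip 371.8459697559854 ptr 364.19388834163135
176 170 [607. 225. 135.] [347, 314, 467] 377
176 172 [602. 224. 137.] [342, 313, 465] 307
176 174 [597. 224. 138.] [338, 312, 463] 124
176 176 [592. 223. 141.] [332, 310, 462] 69
176 178 [588. 224. 138.] [331, 310, 457] 211
176 180 [591. 235.  70.] [375, 322, 406] 406
176 182 [586. 236.  67
[... 801 characters left out ...]
49. 136.] [341, 236, 463] 218
208 180 [583. 149. 141.] [333, 235, 464] 53
208 182 [578. 149. 140.] [330, 234, 460] 36
208 184 [580. 155.  76.] [373, 241, 412] 224
208 186 [576. 156.  71.] [372, 241, 405] 406
208 188 [571. 157.  64.] [374, 241, 397] 434
224 170 [608. 112. 128.] [365, 203, 473] 338
224 172 [604. 113. 124.] [364, 203, 468] 336
224 174 [599. 112. 128.] [358, 202, 468] 343
224 176 [594. 112. 130.] [353, 201, 466] 343
224 178 [588. 112. 136.] [345, 199, 467] 353
224 180 [583. 112. 137.] [341, 199, 465] 290
224 182 [579. 112. 137.] [337, 198, 462] 96
224 184 [574. 111. 140.] [331, 197, 461] 39
224 186 [569. 111. 139.] [328, 196, 457] 127
224 188 [571. 116.  71.] [373, 201, 406] 344
```

```bash
cat >> h.py <<'E'
from scipy.spatial.transform import Rotation as Ro
yaw=np.radians(-9.2)
ex=np.array([np.cos(yaw),np.sin(yaw),0]);ey=np.array([-ex[1],ex[0],0]);up=np.array([0,0,1.])
a=np.radians(50);Z=ex*np.cos(a)+up*np.sin(a);X=ex*np.sin(a)-up*np.cos(a)
B=np.column_stack([X,ey,Z])
RT=Ro.from_matrix(np.column_stack([Z,-ey,X]))   # tool target
def go(Pxyz=None,R=RT,world=None):
    q=r.sense();p=q['eef_pos'];R0=Ro.from_euler('xyz',q['tcp_rot'])
    print('clock',q['clock'],'tcp',p.round(1),'slope',(p@B).round(1),'F slope',(q['contact_force']@B).round(1),'open',round(float(q['opening']),2))
    w=B@np.array(Pxyz,float) if world is None else np.array(world,float)
    print('target',w.round(1),'shift units, tool axes:',(R0.inv().apply(w-p)/25).round(2),'| rotvec units',((R0.inv()*R).as_rotvec()/np.pi).round(4))
E
python3 - <<'E'
from h import *
t=load('top')
P=[];
for v in range(168,195):
    for u in range(165,245):
        p=pt(t,u,v)
        q=p@B
        if q[0]<344 and q[2]>440: P.append(q)
P=np.array(P);print(len(P),np.percentile(P,[1,5,50,95,99],axis=0).round(1), P[:,1].min(),P[:,1].max())
E=P[P[:,0]<336];print('edge Y',E[:,1].min(),E[:,1].max(),'Z by end',[np.percentile(E[(E[:,1]>a)&(E[:,1]<a+35)],[2,50,98],axis=0)[:,[0,2]].round(1).tolist() for a in(165,200,235,270)])
print('clip-ptr',[(np.array([661.98,321.33,143.43])-[626.9,320.3,114.2])@B])
Ym=(E[:,1].min()+E[:,1].max())/2
w=B@np.array([264,Ym,434]);print(Ym,w)
go(world=[w[0],w[1],250]);go(world=w)
E
```

```text
478 [[327.5 181.3 454.6]
 [328.  186.7 456.4]
 [335.  248.6 462. ]
 [342.9 311.4 466. ]
 [343.8 317.5 466.7]] 179.9364629879044 319.55904035435987
edge Y 179.9996178120458 318.5463798962634 Z by end [[[326.8, 455.3], [329.4, 460.6], [335.7, 462.1]], [[327.3, 455.7], [329.7, 460.7], [335.7, 463.0]], [[327.9, 454.4], [330.2, 461.0], [335.4, 462.9]], [[327.8, 454.7], [330.1, 460.8], [335.4, 463.3]]]
clip-ptr [array([ 7.61232178,  6.62538242, 44.54455146])]
249.2729988541546 [514.86951799 169.13070132 162.76735936]
clock 0.1 tcp [ 204.6 -590.1  252.6] slope [  64.6 -549.8  384. ] F slope [-0.9  0.4 -0.3] open 1.0
target [514.9 169.1 250. ] shift units, tool axes: [ 21.67 -24.63   0.14] | rotvec units [-0.069   0.2721  0.147 ]
clock 0.1 tcp [ 204.6 -590.1  252.6] slope [  64.6 -549.8  384. ] F slope [-0.9  0.4 -0.3] open 1.0
target [514.9 169.1 162.8] shift units, tool axes: [ 21.67 -24.62   3.62] | rotvec units [-0.069   0.2721  0.147 ]
```

```bash
python3 -m inch '[[0,0,0,0.4,-0.45,0,1],[0,0,0,0.87,-0.98,0,1],[0,0,0,0.87,-0.98,0,1],[0,0,0,0.87,-0.98,0,1],[0,0,0,0.87,-0.98,0,1],[0,0,0,0.87,-0.98,0,1],[0,0,0,0.87,-0.98,0,1],[0,0,0,0.87,-0.98,0,1]]' 30
python3 -m inch '[[0,0,0,0.87,-0.98,0,1],[0,0,0,0.87,-0.98,0,1],[0,0,0,0.87,-0.98,0,1],[0,0,0,0.87,-0.98,0,1],[0,0,0,0.87,-0.98,0,1],[0,0,0,0.87,-0.98,0,1],[0,0,0,0.87,-0.98,0,1],[0,0,0,0.5,-0.5,0,1]]'
python3 - <<'E'
from h import *
go(world=[514.9,169.1,250]);go([264,249,434])
E
```

```text
clock: 0.77
eef_pos: [298.3, -362.3, 253.0]
tcp_rot: [-3.141, -0.0, 0.334]
contact_force: [0.3, -0.0, -0.5]
opening: -0.002
grasp_force: 0.0
clock: 1.43
eef_pos: [393.4, -133.6, 253.1]
tcp_rot: [-3.141, -0.0, 0.335]
contact_force: [0.5, -0.0, -0.9]
opening: 0.0
grasp_force: 0.0
clock 1.4333 tcp [ 393.4 -133.6  253.1] slope [151.2 -69.  457.3] F slope [ 1.   0.1 -0.4] open 0.0
target [514.9 169.1 250. ] shift units, tool axes: [ 8.57 -9.84  0.14] | rotvec units [-0.0691  0.2719  0.1473]
clock 1.4333 tcp [ 393.4 -133.6  253.1] slope [151.2 -69.  457.3] F slope [ 1.   0.1 -0.4] open 0.0
target [514.8 168.9 162.8] shift units, tool axes: [ 8.56 -9.83  3.63] | rotvec units [-0.0691  0.2719  0.1473]
```

```bash
python3 -m inch '[[0,0,0,0.87,-0.98,0,1],[0,0,0,0.87,-0.98,0,1],[0,0,0,0.87,-0.98,0,1],[0,0,0,0.87,-0.98,0,1],[0,0,0,0.87,-0.98,0,1],[0,0,0,0.87,-0.98,0,1],[0,0,0,0.87,-0.98,0,1],[0,0,0,0.8,-0.98,0,1]]'
python3 -m inch '[[-0.0086,0.034,0.0183,0,0,0,1],[-0.0086,0.034,0.0183,0,0,0,1],[-0.0086,0.034,0.0183,0,0,0,1],[-0.0086,0.034,0.0183,0,0,0,1],[-0.0086,0.034,0.0183,0,0,0,1],[-0.0086,0.034,0.0183,0,0,0,1],[-0.0086,0.034,0.0183,0,0,0,1],[-0.0086,0.034,0.0183,0,0,0,1]]'
python3 - <<'E'
from h import *
go([264,249,434]);go([334,249,434])
E
```

```text
clock: 2.1
eef_pos: [491.7, 106.8, 253.1]
tcp_rot: [-3.141, 0.0, 0.334]
contact_force: [0.1, -1.4, 1.1]
opening: -0.005
grasp_force: 0.0
clock: 2.77
eef_pos: [491.6, 96.0, 251.3]
tcp_rot: [3.056, -0.651, -0.008]
contact_force: [0.3, -0.4, 0.2]
opening: 0.001
grasp_force: 0.0
clock 2.7667 tcp [491.6  96.  251.3] slope [198.4 173.4 494.5] F slope [ 0.1 -0.4  0.4] open 0.0
target [514.8 168.9 162.8] shift units, tool axes: [-1.42 -3.2   3.11] | rotvec units [-0.0066  0.0688  0.0382]
clock 2.7667 tcp [491.6  96.  251.3] slope [198.4 173.4 494.5] F slope [ 0.1 -0.4  0.4] open 0.0
target [567.8 160.3 117.8] shift units, tool axes: [-0.83 -3.1   5.84] | rotvec units [-0.0066  0.0688  0.0382]
```

```bash
python3 -m inch '[[-0.0016,0.0172,0.0095,0,0,0,1],[-0.0016,0.0172,0.0095,0,0,0,1],[-0.0016,0.0172,0.0095,0,0,0,1],[-0.0016,0.0172,0.0095,0,0,0,1],[0,0,0,0,0,0,1],[0,0,0,0,0,0,1]]'
python3 - <<'E'
from h import *
go([264,249,434])
E
```

```text
clock: 3.27
eef_pos: [495.3, 79.4, 289.4]
tcp_rot: [3.136, -0.8, -0.129]
contact_force: [-0.1, -0.4, -0.3]
opening: 0.006
grasp_force: 0.0
clock 3.2667 tcp [495.3  79.4 289.4] slope [178.8 157.5 527.8] F slope [ 0.2 -0.4 -0.3] open 0.01
target [514.8 168.9 162.8] shift units, tool axes: [-3.41 -3.67  3.73] | rotvec units [-0.0057  0.0231  0.0069]
```

```bash
python3 -m inch '[[0,0,0,0,0,0,1],[0,0,0,0,0,0,1]]'
python3 - <<'E'
from h import *
print(r.sense()['qpos'].round(3));go([264,249,434])
E
```

```text
clock: 3.43
eef_pos: [495.6, 79.5, 288.5]
tcp_rot: [3.134, -0.798, -0.127]
contact_force: [-0.4, 0.3, -0.2]
opening: -0.006
grasp_force: 0.0
[ 0.388 -0.12   2.341 -1.105  0.414  3.017]
clock 3.4333 tcp [495.6  79.5 288.5] slope [179.6 157.7 527.2] F slope [-0.2  0.3 -0.4] open -0.01
target [514.8 168.9 162.8] shift units, tool axes: [-3.38 -3.67  3.7 ] | rotvec units [-0.0055  0.0236  0.0072]
```

```bash
cat >> h.py <<'E'
def wr(q,c): return Ro.from_euler('ZYZYZ',[q[0],q[1]+q[2],q[3],q[4],q[5]+c])
E
python3 - <<'E'
from h import *
q=r.sense();R=Ro.from_euler('xyz',q['tcp_rot'])
q0=[-1.23942,.3536,1.63404,0,1.15518,-.0024];R0=Ro.from_euler('xyz',[-3.1404,0,.33379])
for c in(np.pi/2,-np.pi/2): print(c,(R.inv()*wr(q['qpos'],c)).magnitude(),(R0.inv()*wr(q0,c)).magnitude())
# fit links: unknown L2,L3,off,h0,r0 with wrist->tcp L6; print radial/height of both tcp
for p,qq in(([204.63,-590.15,252.63],q0),(q['eef_pos'],q['qpos'])): print(np.hypot(p[0],p[1]),p[2],np.degrees(np.arctan2(p[1],p[0])-qq[0]))
# wrist angles needed for target vs forearm angle, q1 about 19deg
for tool,Rt in(('A x=Z',RT),('B x=-Z',RT*Ro.from_euler('z',np.pi))):
  for fa in(2.1,2.3,2.5,2.7):
    for q1 in (.33,):
      for c in(np.pi/2,-np.pi/2):
        e=(Ro.from_euler('ZY',[q1,fa]).inv()*Rt).as_euler('ZYZ'); print(tool,fa,c,(e-[0,0,c]).round(2))
E
```

```text
Traceback (most recent call last):
  File "h.py", line 36, in wr
    def wr(q,c): return Ro.from_euler('ZYZYZ',[q[0],q[1]+q[2],q[3],q[4],q[5]+c])
                        ~~~~~~~~~~~~~^^^^^^^^^^^^^^^^^^^^^^^^^^^^^^^^^^^^^^^^^^^
  File "scipy/spatial/transform/_rotation.pyx", line 1413, in scipy.spatial.transform._rotation.Rotation.from_euler
ValueError: Expected axis specification to be a non-empty string of upto 3 characters, got ZYZYZ
```

```bash
sed -i "s/^def wr.*/def wr(q,c): return Ro.from_euler('ZY',[q[0],q[1]+q[2]])*Ro.from_euler('ZYZ',[q[3],q[4],q[5]+c])/" h.py
python3 - <<'E'
from h import *
q=r.sense();R=Ro.from_euler('xyz',q['tcp_rot'])
q0=[-1.23942,.3536,1.63404,0,1.15518,-.0024];R0=Ro.from_euler('xyz',[-3.1404,0,.33379])
for c in(np.pi/2,-np.pi/2): print(c,(R.inv()*wr(q['qpos'],c)).magnitude(),(R0.inv()*wr(q0,c)).magnitude())
for p,qq in(([204.63,-590.15,252.63],q0),(q['eef_pos'],q['qpos'])): print(np.hypot(p[0],p[1]),p[2],np.degrees(np.arctan2(p[1],p[0])-qq[0]))
for tool,Rt in(('A x=Z',RT),('B x=-Z',RT*Ro.from_euler('z',np.pi))):
  for fa in(2.1,2.3,2.5,2.7):
      for c in(np.pi/2,-np.pi/2):
        e=(Ro.from_euler('ZY',[.36,fa]).inv()*Rt).as_euler('ZYZ'); print(tool,fa,round(c,2),(e-[0,0,c]).round(2))
E
```

```text
1.5707963267948966 6.284394937462186e-16 3.740358056808148e-05
-1.5707963267948966 3.141592653589793 3.1415789821512563
624.6202521532583 252.63 0.1371325832128408
501.89015606444036 288.45095017428963 -13.094596304588991
A x=Z 2.1 1.57 [-1.05  0.46 -3.36]
A x=Z 2.1 -1.57 [-1.05  0.46 -0.22]
A x=Z 2.3 1.57 [-1.48  0.39 -2.89]
A x=Z 2.3 -1.57 [-1.48  0.39  0.25]
A x=Z 2.5 1.57 [-1.94  0.42 -2.39]
A x=Z 2.5 -1.57 [-1.94  0.42  0.75]
A x=Z 2.7 1.57 [-2.28  0.53 -2.01]
A x=Z 2.7 -1.57 [-2.28  0.53  1.13]
B x=-Z 2.1 1.57 [-1.05  0.46 -0.22]
B x=-Z 2.1 -1.57 [-1.05  0.46  2.92]
B x=-Z 2.3 1.57 [-1.48  0.39  0.25]
B x=-Z 2.3 -1.57 [-1.48  0.39  3.39]
B x=-Z 2.5 1.57 [-1.94  0.42  0.75]
B x=-Z 2.5 -1.57 [-1.94  0.42  3.9 ]
B x=-Z 2.7 1.57 [-2.28  0.53  1.13]
B x=-Z 2.7 -1.57 [-2.28  0.53  4.27]
```

```bash
cat >> h.py <<'E'
def RD(delta,phi,flip=False):
    # tilt delta deg steeper about ey, then phi deg about slope Z
    M=Ro.from_rotvec(np.radians(phi)*Z)*Ro.from_rotvec(np.radians(delta)*ey)*RT
    return M*Ro.from_euler('z',np.pi) if flip else M
E
python3 - <<'E'
from h import *
print(B@[330,249,455])
for d in(20,30):
  for phi in(0,12,25):
    for fa in(2.25,2.45,2.65):
      o=[]
      for fl in(0,1):
        e=(Ro.from_euler('ZY',[.27,fa]).inv()*RD(d,phi,fl)).as_euler('ZYZ')-[0,0,np.pi/2]; e[2]=(e[2]+np.pi)%(2*np.pi)-np.pi; o.append(e.round(2).tolist())
      print(d,phi,fa,o, RD(d,phi).as_matrix()[:,2].round(2))
E
```

```text
[578.05932531 158.61962938 136.43031042]
20 0 2.25 [[-0.49, 0.46, 2.4], [-0.49, 0.46, -0.74]] [ 0.49 -0.08 -0.87]
20 0 2.45 [[-0.8, 0.29, 2.73], [-0.8, 0.29, -0.41]] [ 0.49 -0.08 -0.87]
20 0 2.65 [[-1.53, 0.21, -2.8], [-1.53, 0.21, 0.34]] [ 0.49 -0.08 -0.87]
20 12 2.25 [[-0.07, 0.34, 1.94], [-0.07, 0.34, -1.2]] [ 0.51  0.12 -0.85]
20 12 2.45 [[-0.17, 0.14, 2.04], [-0.17, 0.14, -1.1]] [ 0.51  0.12 -0.85]
20 12 2.65 [[-2.74, 0.06, -1.68], [-2.74, 0.06, 1.47]] [ 0.51  0.12 -0.85]
20 25 2.25 [[0.57, 0.34, 1.25], [0.57, 0.34, -1.89]] [ 0.49  0.32 -0.81]
20 25 2.45 [[1.13, 0.2, 0.68], [1.13, 0.2, -2.46]] [ 0.49  0.32 -0.81]
20 25 2.65 [[2.12, 0.21, -0.33], [2.12, 0.21, 2.81]] [ 0.49  0.32 -0.81]
30 0 2.25 [[-0.26, 0.59, 2.2], [-0.26, 0.59, -0.95]] [ 0.34 -0.05 -0.94]
30 0 2.45 [[-0.38, 0.4, 2.33], [-0.38, 0.4, -0.81]] [ 0.34 -0.05 -0.94]
30 0 2.65 [[-0.7, 0.22, 2.67], [-0.7, 0.22, -0.48]] [ 0.34 -0.05 -0.94]
30 12 2.25 [[0.06, 0.51, 1.82], [0.06, 0.51, -1.32]] [ 0.35  0.13 -0.93]
30 12 2.45 [[0.09, 0.31, 1.79], [0.09, 0.31, -1.36]] [ 0.35  0.13 -0.93]
30 12 2.65 [[0.24, 0.11, 1.63], [0.24, 0.11, -1.51]] [ 0.35  0.13 -0.93]
30 25 2.25 [[0.46, 0.51, 1.35], [0.46, 0.51, -1.79]] [ 0.33  0.32 -0.89]
30 25 2.45 [[0.71, 0.34, 1.08], [0.71, 0.34, -2.06]] [ 0.33  0.32 -0.89]
30 25 2.65 [[1.3, 0.23, 0.47], [1.3, 0.23, -2.67]] [ 0.33  0.32 -0.89]
```

```bash
python3 -m inch '[[0,-0.034,0,0,0,0,1],[0,-0.034,0,0,0,0,1],[0,-0.034,0,0,0,0,1],[0,-0.03,0,0,0,0,1],[0,0,0,0,0,0,1],[0,0,0,0,0,0,1]]'
python3 - <<'E'
from h import *
print(r.sense()['qpos'].round(3));go([264,249,434],RD(28,0))
E
```

```text
clock: 3.93
eef_pos: [498.1, 72.1, 288.7]
tcp_rot: [3.118, -0.528, -0.141]
contact_force: [-0.3, -0.8, 0.6]
opening: -0.002
grasp_force: 0.0
[ 0.289 -0.083  2.169 -0.411  0.618  2.291]
clock 3.9333 tcp [498.1  72.1 288.7] slope [182.2 150.8 529.8] F slope [-0.5 -0.8  0.3] open -0.0
target [514.8 168.9 162.8] shift units, tool axes: [-2.44 -4.03  4.32] | rotvec units [ 0.0048 -0.0459  0.005 ]
```

```bash
python3 -m inch '[[0.002,-0.023,0.002,0,-0.8,0,1],[0.002,-0.023,0.002,0,-0.8,0,1],[0,0,0,0,-0.8,0,1],[0,0,0,0,-0.8,0,1],[0,0,0,0,-0.8,0,1],[0,0,0,0,0,0,1],[0,0,0,0,0,0,1]]'
python3 - <<'E'
from h import *
print(r.sense()['qpos'].round(3));go([264,249,434],RD(28,0));go([325,249,434],RD(28,0))
E
```

```text
clock: 4.52
eef_pos: [511.8, 171.3, 286.7]
tcp_rot: [3.135, -0.383, -0.153]
contact_force: [0.1, 0.1, 0.5]
opening: -0.006
grasp_force: 0.0
[ 0.45   0.043  2.001 -0.306  0.805  2.355]
clock 4.5167 tcp [511.8 171.3 286.7] slope [181.8 251.  526.8] F slope [-0.2  0.2  0.4] open -0.01
target [514.8 168.9 162.8] shift units, tool axes: [-1.73  0.05  4.65] | rotvec units [0.0012 0.0004 0.0023]
clock 4.5167 tcp [511.8 171.3 286.7] slope [181.8 251.  526.8] F slope [-0.2  0.2  0.4] open -0.01
target [561.  161.4 123.6] shift units, tool axes: [-0.58  0.05  6.8 ] | rotvec units [0.0012 0.0004 0.0023]
```

```bash
python3 -m inch '[[0,0,0,-0.3,0,0.78,1],[0,0,0,-0.3,0,0.78,1],[0,0,0,-0.3,0,0.78,1],[0,0,0,-0.3,0,0.78,1],[0,0,0,-0.29,0,0.78,1],[0,0,0.002,-0.29,0.05,0.78,1],[0,0,0,0,0,0,1],[0,0,0,0,0,0,1]]'
python3 - <<'E'
from h import *
print(r.sense()['qpos'].round(3));go([325,249,434],RD(28,0))
s=save('side');crop(s,120,110,320,260,4,'pics/s2.png')
E
```

```text
clock: 5.18
eef_pos: [513.1, 168.2, 161.8]
tcp_rot: [3.138, -0.379, -0.161]
contact_force: [0.7, 0.0, -0.3]
opening: 0.003
grasp_force: 0.0
[ 0.441  0.225  2.122 -0.441  0.521  2.527]
clock 5.1833 tcp [513.1 168.2 161.8] slope [263.4 248.1 432.2] F slope [0.7 0.1 0.2] open 0.0
target [561.  161.4 123.6] shift units, tool axes: [ 1.23 -0.04  2.14] | rotvec units [0.0012 0.0014 0.    ]
```

View pics/s2.png

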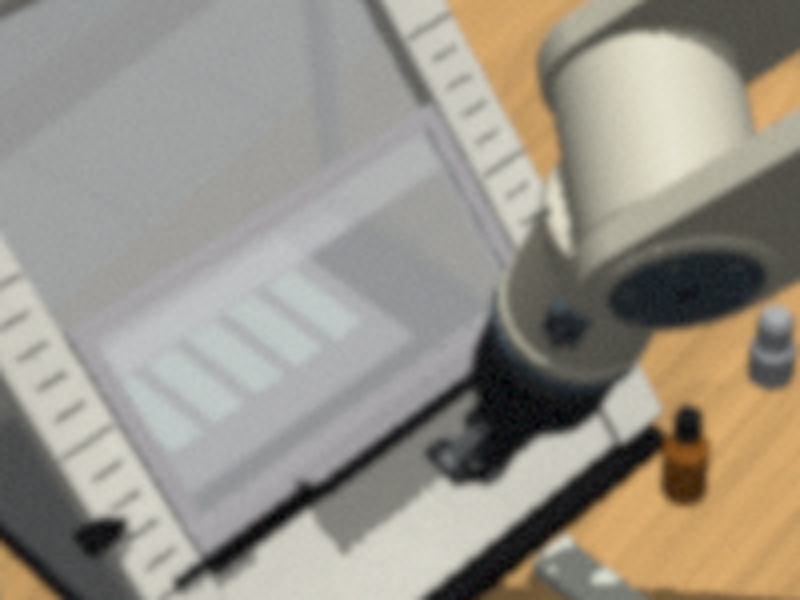

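The picture shows the closed fingertips at about (455, 460) in the crop, just in front of and below the black lip. The pointer is at (185, 580) and the clip at (105, 535). Next I'll move in under the lip.

```bash
python3 -m inch '[[0,0,0,0.24,0,0.43,1],[0,0,0,0.24,0,0.43,1],[0,0,0,0.24,0,0.43,1],[0,0,0,0.24,0,0.43,1],[0,0,0,0.24,0,0.43,1],[0,0,0,0,0,0,1],[0,0,0,0,0,0,1]]'
python3 - <<'E'
from h import *
print(r.sense()['qpos'].round(3));go([325,249,434],RD(28,0));go([325,249,486],RD(28,0))
E
```

```text
clock: 5.82
eef_pos: [561.7, 161.3, 123.1]
tcp_rot: [3.14, -0.38, -0.162]
contact_force: [-0.9, 0.1, -0.2]
opening: -0.002
grasp_force: 0.0
[ 0.384  0.348  2.063 -0.467  0.445  2.512]
clock 5.8167 tcp [561.7 161.3 123.1] slope [325.9 249.  434.1] F slope [-0.6 -0.  -0.7] open -0.0
target [561.  161.4 123.6] shift units, tool axes: [-0.02  0.   -0.03] | rotvec units [ 0.0008  0.0014 -0.0003]
clock 5.8167 tcp [561.7 161.3 123.1] slope [325.9 249.  434.1] F slope [-0.6 -0.  -0.7] open -0.0
target [593.9 156.  163.4] shift units, tool axes: [ 1.81  0.   -1.01] | rotvec units [ 0.0008  0.0014 -0.0003]
```

```bash
python3 -m inch '[[0,0,0,0.14,0,-0.075,1],[0,0,0,0.14,0,-0.075,1],[0,0,0,0.14,0,-0.075,1],[0,0,0,0.14,0,-0.075,1],[0,0,0,0.14,0,-0.075,1]]'
python3 - <<'E'
from h import *
go([325,249,474],RD(28,0))
E
python3 -m inch '[[0,0,0,0.14,0,-0.075,1],[0,0,0,0.14,0,-0.075,1],[0,0,0,0.14,0,-0.075,1],[0,0,0,0.14,0,-0.075,1],[0,0,0,0.14,0,-0.075,1],[0,0,0,0,0,0,1],[0,0,0,0,0,0,1]]'
python3 - <<'E'
from h import *
go([325,249,486],RD(28,0))
s=save('side');t=save('top')
a=s['pixels'][195:265,125:225]; b=t['pixels'][125:180,110:210]
im=np.vstack([cv2.resize(x,None,fx=6,fy=4.6,interpolation=cv2.INTER_CUBIC) for x in (a,b)])
cv2.imwrite('pics/c3.png',cv2.cvtColor(im,cv2.COLOR_RGB2BGR)); print(im.shape)
E
```

```text
clock: 6.23
eef_pos: [573.9, 159.6, 139.6]
tcp_rot: [3.14, -0.38, -0.161]
contact_force: [-2.1, -0.3, -1.9]
opening: -0.001
grasp_force: 1.5
clock 6.2333 tcp [573.9 159.6 139.6] slope [324.7 249.3 454.7] F slope [-0.3 -0.6 -2.8] open -0.0
target [586.3 157.3 154.2] shift units, tool axes: [ 0.69  0.01 -0.35] | rotvec units [ 0.0005  0.0011 -0.0002]
clock: 6.82
eef_pos: [587.5, 157.9, 155.1]
tcp_rot: [3.141, -0.382, -0.162]
contact_force: [-0.2, -0.5, -0.2]
opening: 0.0
grasp_force: 0.5
clock 6.8167 tcp [587.5 157.9 155.1] slope [325.2 249.8 475.4] F slope [ 0.1 -0.6 -0.2] open 0.0
target [593.9 156.  163.4] shift units, tool axes: [ 0.37  0.03 -0.21] | rotvec units [ 0.0002  0.0005 -0.0003]
(575, 600, 3)
```

View pics/c3.png

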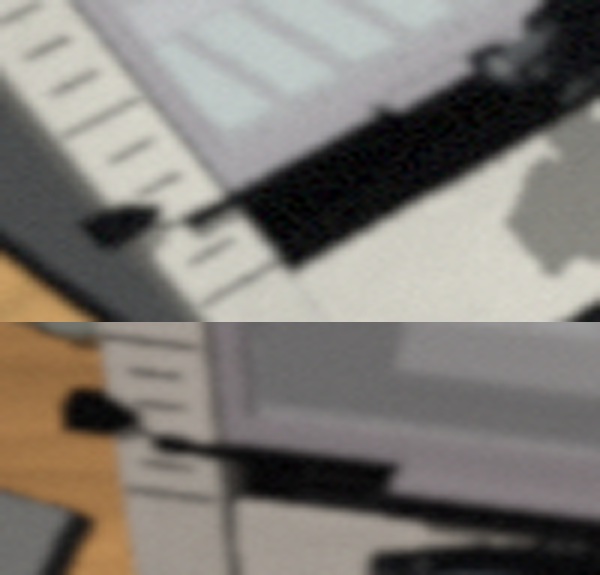

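The fingers now push the lip and the window has risen. In original pixels the wedge tip is at side (151.7, 241.3) and top (133.0, 145.9). The pointer tip is at side (156.7, 243.3) and top (136.2, 150.7), so it is still below the clip.

Run:
```python
from h import *
s,t=load('side'),load('top')
c=tri([(s,151.7,241.3),(t,133,145.9)]);p=tri([(s,156.7,243.3),(t,136.2,150.7)])
p0=tri([(s,164.4,256.8),(t,137.4,162.7)])
print('c-p',(c-p)@B,'risen',(p-p0)@B, c@B,p@B)
# single-camera with X fixed = pointer plane
def onX(f,u,v,x):
    T=np.array(f['cam_to_world']);d=T[:3,:3]@ray(f,u,v);o=T[:3,3];return (o+d*(x-o@X)/(d@X))@B
for x in(362,366):
  for f,cc,pp in((s,(151.7,241.3),(156.7,243.3)),(t,(133,145.9),(136.2,150.7))): print(x,onX(f,*cc,x).round(1),onX(f,*pp,x).round(1))
```

```text
c-p [ 2.43980509  7.06833978 10.5125594 ] risen [-0.52889215 -0.77681951 37.48949978] [363.33787292 422.67461208 500.33590829] [360.89806783 415.6062723  489.82334889]
362 [362.  421.6 499.2] [362.  414.2 488.5]
362 [362.  423.1 503.5] [362.  416.7 490.2]
366 [366.  420.4 498.2] [366.  412.9 487.5]
366 [366.  424.7 499.9] [366.  418.2 486.5]
```

```bash
python3 -m inch '[[0,0,0,0.07,0,-0.037,1],[0,0,0,0.07,0,-0.037,1],[0,0,0,0.07,0,-0.037,1],[0,0,0,0.07,0,-0.037,1],[0,0,0,0,0,0,1],[0,0,0,0,0,0,1]]'
python3 - <<'E'
from h import *
go([325,249,486],RD(28,0))
s=save('side');t=save('top')
a=s['pixels'][220:260,135:195]; b=t['pixels'][130:165,120:180]
im=np.vstack([cv2.resize(x,None,fx=10,fy=7.8,interpolation=cv2.INTER_CUBIC) for x in (a,b)])
cv2.imwrite('pics/c4.png',cv2.cvtColor(im,cv2.COLOR_RGB2BGR)); print(im.shape)
E
```

```text
clock: 7.42
eef_pos: [592.2, 157.0, 160.8]
tcp_rot: [3.141, -0.382, -0.161]
contact_force: [-1.3, 1.7, -0.9]
opening: 0.001
grasp_force: 0.5
clock 7.4167 tcp [592.2 157.  160.8] slope [325.2 249.7 482.8] F slope [-0.6  1.5 -1.7] open 0.0
target [593.9 156.  163.4] shift units, tool axes: [ 0.11  0.03 -0.07] | rotvec units [ 0.0003  0.0007 -0.0002]
(585, 600, 3)
```

View pics/c4.png

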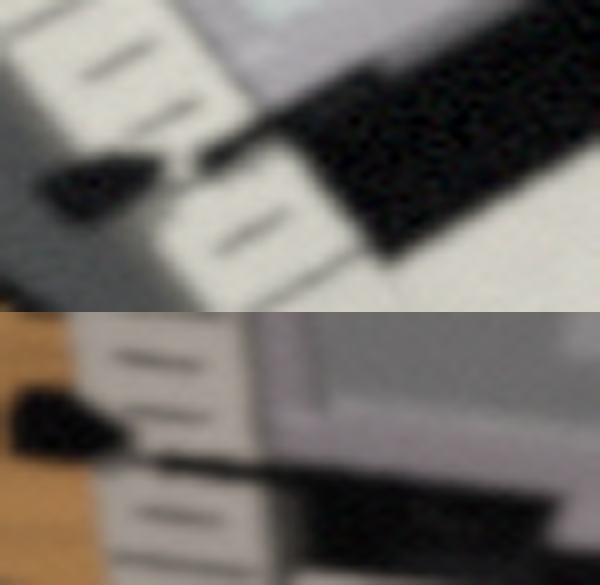

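The wedge tip is at crop (165, 168) in the side half and (130, 440) in the top half. The pointer tip is at (200, 162) and (160, 461), so it is still a few millimetres below the clip.

Run:
```python
from h import *
s,t=load('side'),load('top')
S=lambda x,y:(s,135+x/10,220+y/7.8);T=lambda x,y:(t,120+x/10,130+(y-312)/7.8)
c=tri([S(165,168),T(130,440)]);p=tri([S(200,162),T(160,461)])
print('c-p',(c-p)@B,c@B,p@B)
```

```text
c-p [3.33918182 7.38417664 3.06630524] [362.96693742 422.99211442 499.74631831] [359.6277556  415.60793778 496.68001307]
```

```bash
python3 -m inch '[[0,0,0,0.062,0,-0.033,1],[0,0,0,0.062,0,-0.033,1],[0,0,0,0,0,0,1],[0,0,0,0,0,0,1]]'
python3 -m inch '[[0,0,0,-0.18,0,0.1,1],[0,0,0,-0.18,0,0.1,1],[0,0,0,-0.18,0,0.1,1],[0,0,0,-0.3,0,-0.6,1],[0,0,0,-0.47,0,-0.88,1],[0,0,0,-0.47,0,-0.88,1],[0,0,0,-0.47,0,-0.88,1],[0,0,0,-0.47,0,-0.88,1]]'
python3 -m inch '[[0,0,0,-0.47,0,-0.88,1],[0,0,0,-0.47,0,-0.88,1],[0,0,0,-0.47,0,-0.88,1],[0,0,0,0,0,0,1],[0,0,0,0,0,0,1]]'
python3 - <<'E'
from h import *
go([325,249,486],RD(28,0))
s=save('side');t=save('top')
a=s['pixels'][220:260,135:195]; b=t['pixels'][130:165,120:180]
im=np.vstack([cv2.resize(x,None,fx=10,fy=7.8,interpolation=cv2.INTER_CUBIC) for x in (a,b)])
cv2.imwrite('pics/c5.png',cv2.cvtColor(im,cv2.COLOR_RGB2BGR))
crop(t,0,0,512,384,1.5,'pics/t5.png')
E
```

```text
clock: 7.85
eef_pos: [594.2, 156.5, 163.3]
tcp_rot: [3.141, -0.381, -0.161]
contact_force: [-2.5, 1.0, -1.1]
opening: -0.003
grasp_force: 0.8
clock: 8.52
eef_pos: [495.5, 172.3, 226.6]
tcp_rot: [3.14, -0.381, -0.161]
contact_force: [0.1, 0.3, 0.2]
opening: -0.0
grasp_force: 0.0
clock: 8.93
eef_pos: [440.0, 182.2, 275.4]
tcp_rot: [-3.141, -0.383, -0.16]
contact_force: [-0.6, -0.2, -0.4]
opening: -0.002
grasp_force: 0.0
clock 8.9333 tcp [440.  182.2 275.4] slope [133.4 250.2 471.5] F slope [-0.2 -0.3 -0.6] open -0.0
target [593.9 156.  163.4] shift units, tool axes: [4.12 0.05 6.49] | rotvec units [-0.0001  0.0003  0.    ]
```

View pics/c5.png

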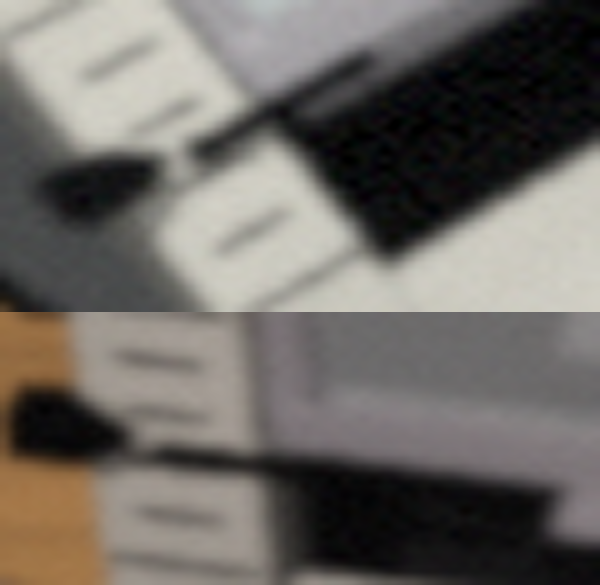

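View pics/t5.png

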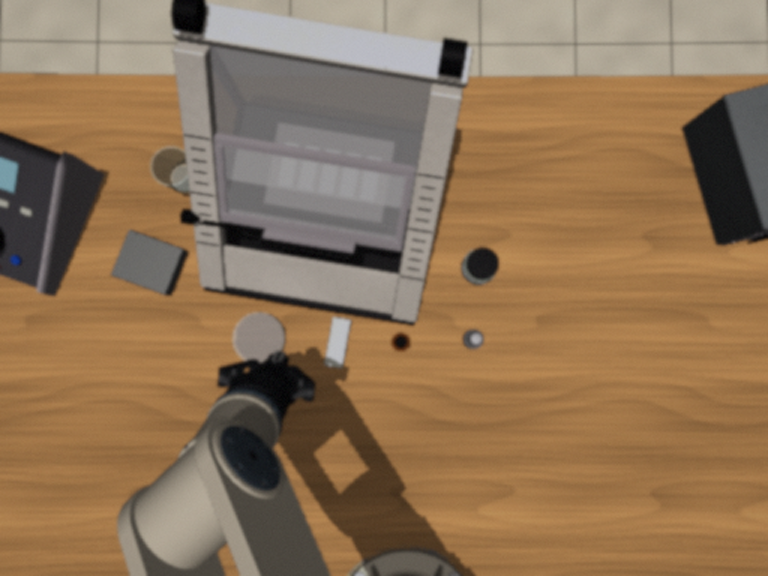

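The wedge tip is at (165, 168) in the side half and (130, 439) in the top half. The pointer tip is at (193, 157) and (160, 455). They look nearly level, the hand is clear and the bystanders are undisturbed.

Run:
```python
from h import *
s,t=load('side'),load('top')
S=lambda x,y:(s,135+x/10,220+y/7.8);T=lambda x,y:(t,120+x/10,130+(y-312)/7.8)
for w in((130,440),(130,437)):
  c=tri([S(165,168),T(*w)]);p=tri([S(193,157),T(160,455)]);print('c-p',(c-p)@B)
# depth of wedge body and pointer arm (slope X)
for x,y in((60,425),(90,430)): print('clip',(pt(t,120+x/10,130+(y-312)/7.8)@B).round(1))
for x,y in((190,460),(230,464)): print('ptr',(pt(t,120+x/10,130+(y-312)/7.8)@B).round(1))
for x,y in((80,190),(120,180)): print('clip s',(pt(s,135+x/10,220+y/7.8)@B).round(1))
for x,y in((230,140),(300,100)): print('ptr s',(pt(s,135+x/10,220+y/7.8)@B).round(1))
```

```text
c-p [2.55008096 7.18465874 1.21543259]
c-p [3.35906591 7.2114295  1.3046782 ]
clip [351.6 435.2 513.7]
clip [352.9 428.8 512. ]
ptr [355.1 407.  503.3]
ptr [356.3 398.1 502.6]
clip s [348.6 446.3 508.2]
clip s [349.3 436.8 505.1]
ptr s [356.4 406.7 498.3]
ptr s [355.8 386.4 498.7]
```

Run:
```python
from h import *
out=[]
for n,(u0,v0) in(('side',(135,222)),('top',(118,132))):
    F=[grab_frame(n) for _ in range(12)]
    f=F[0];f['pixels']=np.mean([g['pixels'].astype(float) for g in F],0).clip(0,255).astype(np.uint8)
    D=np.array([g['z_map'] for g in F]);D[D==0]=np.nan;f['z_map']=np.nan_to_num(np.nanmedian(D,0))
    pickle.dump(f,open('avg_'+n+'.pkl','wb'))
    out.append(cv2.resize(f['pixels'][v0:v0+22,u0:u0+44],None,fx=18,fy=13.6,interpolation=cv2.INTER_CUBIC))
    print(n,'Q = (u,v) X,Y,Z for dark clip/pointer pixels')
    for v in range(v0+2,v0+22):
        row=[]
        for u in range(u0,u0+28):
            if f['pixels'][v,u].mean()<75:
                z=f['z_map'][v,u]; q=(pt(f,u,v,z)@B).round().astype(int) if z>0 else 0
                if q is not 0 and q[0]<365 and q[2]>480 and q[1]>395: row.append(f'{u}:{q[0]},{q[1]},{q[2]}')
        if row: print(v,' '.join(row))
im=np.vstack(out);print(im.shape);cv2.imwrite('pics/c6.png',cv2.cvtColor(im,cv2.COLOR_RGB2BGR))
```

```text
side Q = (u,v) X,Y,Z for dark clip/pointer pixels
234 160:356,398,503 161:357,396,502
235 159:357,401,502 160:357,399,501 161:357,397,500
236 158:355,405,502 159:356,402,501 160:357,400,499
237 157:356,408,502 158:356,406,500 159:355,404,499
238 155:356,413,502 156:357,411,501 157:356,409,500
239 155:355,414,501 156:356,412,499 157:357,410,498
240 145:350,437,513 146:350,435,512 147:350,433,511 148:351,430,509 149:351,429,508 156:362,411,496
241 141:362,442,514 142:356,442,514 143:351,442,514 144:349,440,513 145:350,438,512 146:351,436,510 147:350,434,509 148:350,432,507 149:351,430,506 150:351,428,505
242 140:360,446,514 141:354,446,514 142:351,445,513 143:349,443,512 144:350,441,511 145:350,439,510 146:351,437,508 147:350,435,507 148:351,433,505 149:351,431,504 150:351,429,503
243 138:363,450,514 139:357,450,514 140:352,449,514 141:349,448,513 142:350,446,512 143:350,444,510 144:349,442,509 145:349,441,508 146:350,438,506 147:350,437,505 148:350,435,504 149:351,432,502 150:351,430,501
top Q = (u,v) X,Y,Z for dark clip/pointer pixels
140 121:361,450,516 122:362,447,516 123:362,445,5
[... 1430 characters left out ...]
:351,441,503 125:350,438,504 126:350,435,505 127:350,433,505 128:351,431,505 129:351,429,505 130:351,426,506 131:362,429,496 132:362,426,497 133:362,424,497 134:362,421,497 135:358,417,502 136:357,415,503 137:356,412,504 138:358,410,504 139:357,407,505 140:356,405,506 141:357,403,506 142:357,400,506 143:357,398,507 144:358,396,506
149 125:350,438,501 126:350,436,502 127:351,434,501 128:350,431,502 129:363,434,491 136:357,415,500 137:356,412,501 138:357,410,501 139:356,407,502 140:356,405,503 141:357,403,502 142:356,400,504 143:357,398,503 144:356,396,505
150 142:356,400,501 143:355,398,502 144:356,396,502
(598, 792, 3)<stdin>:15: SyntaxWarning: "is not" with 'int' literal. Did you mean "!="?
```

View pics/c6.png

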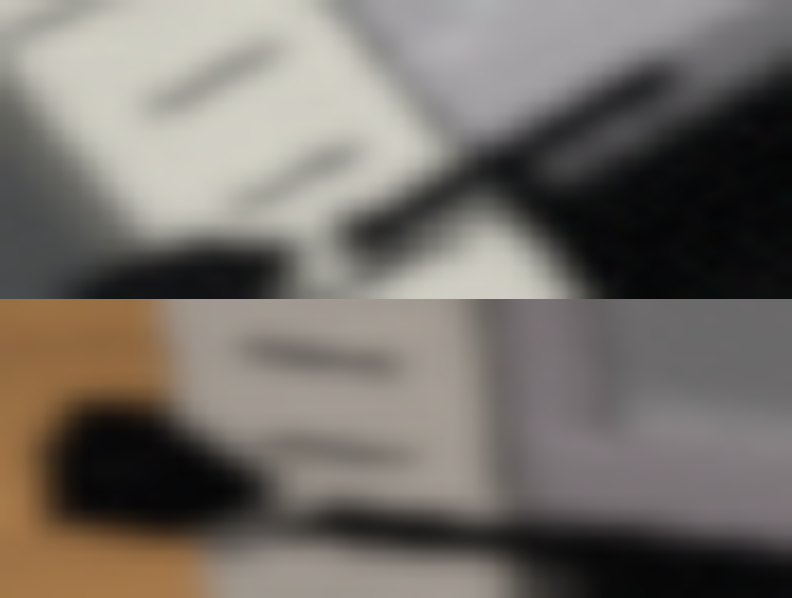

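The averaged depths settle it. The clip runs along the slope from about 500 to 516, so its centre is near 507–508. The pointer's centre is near 500–504, still about 5 mm low. My earlier tip pixels were skewed by the clip's 18 mm thickness, so I'll push about 5 mm more.

```bash
python3 -m inch '[[0,0,0,0.47,0,0.84,1],[0,0,0,0.47,0,0.84,1],[0,0,0,0.47,0,0.84,1],[0,0,0,0.47,0,0.84,1],[0,0,0,0.47,0,0.84,1],[0,0,0,0.47,0,0.84,1],[0,0,0,0.47,0,0.84,1],[0,0,0,0.42,0,0.8,1]]'
python3 -m inch '[[0,0,0,0,0,0,1],[0,0,0,0,0,0,1]]'
python3 - <<'E'
from h import *
print('last stop',np.array([594.2,156.5,163.3])@B)
go([325,249,491],RD(28,0))
E
```

```text
clock: 10.9
eef_pos: [587.5, 157.5, 153.2]
tcp_rot: [3.141, -0.381, -0.161]
contact_force: [0.2, -0.9, 0.6]
opening: -0.002
grasp_force: 0.0
clock: 11.07
eef_pos: [586.2, 157.3, 153.1]
tcp_rot: [3.139, -0.379, -0.162]
contact_force: [-0.6, -0.4, -0.0]
opening: -0.003
grasp_force: 0.0
last stop [325.19352123 249.48822721 486.04277408]
clock 11.0667 tcp [586.2 157.3 153.1] slope [325.6 249.  473.1] F slope [-0.4 -0.5 -0.3] open -0.0
target [597.1 155.5 167.2] shift units, tool axes: [ 0.62 -0.   -0.36] | rotvec units [ 0.0009  0.0015 -0.0004]
```

```bash
python3 -m inch '[[0,0,0,0.07,0,-0.038,1],[0,0,0,0.07,0,-0.038,1],[0,0,0,0.07,0,-0.038,1],[0,0,0,0.07,0,-0.038,1],[0,0,0,0.07,0,-0.038,1],[0,0,0,0.07,0,-0.038,1],[0,0,0,0.07,0,-0.038,1],[0,0,0,0.07,0,-0.038,1]]'
python3 -m inch '[[0,0,0,0.06,0,-0.033,1],[0,0,0,0,0,0,1],[0,0,0,0,0,0,1]]'
cat > m.py <<'E'
from h import *
go([325,249,491],RD(28,0))
for n,k in(('side',3),('top',3)):
    F=[grab_frame(n) for _ in range(8)];f=F[0]
    I=np.mean([g['pixels'].astype(float) for g in F],0).mean(2)
    D=np.array([g['z_map'] for g in F]);D[D==0]=np.nan;D=np.nan_to_num(np.nanmedian(D,0))
    C=[];P=[]
    for v in range(225,262) if n=='side' else range(132,165):
        for u in range(118,175):
            if I[v,u]<75 and D[v,u]>0:
                q=pt(f,u,v,D[v,u])@B
                if abs(q[0]-350)<3 and 428<q[1]<452: C.append(q)
                if abs(q[0]-356.5)<2 and 396<q[1]<414 and 480<q[2]<530: P.append(q)
    C=np.array(C);P=np.array(P)
    print(n,'clip Z',np.percentile(C[:,2],[2,98]).round(1),C[:,2].mean().round(1),len(C),'ptr Z',np.percentile(P[:,2],[2,98]).round(1),P[:,2].mean().round(1),len(P))
E
python3 m.py
```

```text
clock: 11.73
eef_pos: [596.0, 156.2, 166.3]
tcp_rot: [3.14, -0.38, -0.161]
contact_force: [-3.3, 2.6, -2.6]
opening: 0.003
grasp_force: 1.7
clock: 11.98
eef_pos: [597.6, 156.0, 167.8]
tcp_rot: [3.141, -0.381, -0.161]
contact_force: [-4.3, 2.5, 0.1]
opening: 0.002
grasp_force: 1.4
clock 11.9833 tcp [597.6 156.  167.8] slope [324.9 249.5 491.7] F slope [-3.6  1.8 -2.9] open 0.0
target [597.1 155.5 167.2] shift units, tool axes: [-0.02  0.02  0.02] | rotvec units [ 0.0004  0.0009 -0.0002]
side clip Z [498.6 513.9] 506.3 65 ptr Z [503.8 508.4] 506.5 12
top clip Z [501.2 516.3] 509.3 54 ptr Z [505.9 512.8] 509.3 18
```

Both cameras now show the pointer level with the clip's centre to under 1 mm. I'll withdraw the hand the same way and check again.

```bash
python3 -m inch '[[0,0,0,-0.18,0,0.1,1],[0,0,0,-0.18,0,0.1,1],[0,0,0,-0.18,0,0.1,1],[0,0,0,-0.3,0,-0.6,1],[0,0,0,-0.47,0,-0.88,1],[0,0,0,-0.47,0,-0.88,1],[0,0,0,-0.47,0,-0.88,1],[0,0,0,-0.47,0,-0.88,1]]'
python3 -m inch '[[0,0,0,-0.47,0,-0.88,1],[0,0,0,-0.47,0,-0.88,1],[0,0,0,-0.47,0,-0.88,1],[0,0,0,0,0,0,1],[0,0,0,0,0,0,1],[0,0,0,0,0,0,1]]'
python3 m.py
```

```text
clock: 13.45
eef_pos: [499.0, 171.7, 231.2]
tcp_rot: [3.14, -0.381, -0.161]
contact_force: [-0.2, 0.8, 0.4]
opening: 0.001
grasp_force: 0.0
clock: 13.95
eef_pos: [443.9, 181.2, 278.9]
tcp_rot: [3.141, -0.381, -0.161]
contact_force: [0.3, -0.3, -0.0]
opening: 0.002
grasp_force: 0.0
clock 13.95 tcp [443.9 181.2 278.9] slope [134.2 249.8 476.7] F slope [ 0.2 -0.2  0.2] open 0.0
target [597.1 155.5 167.2] shift units, tool axes: [4.11 0.02 6.46] | rotvec units [ 0.0004  0.0008 -0.0001]
side clip Z [498.7 513.9] 506.3 66 ptr Z [503.6 508.2] 506.1 16
top clip Z [500.8 516.9] 509.3 55 ptr Z [505.4 512.9] 509.4 18
```

```bash
python3 -c "
from rig import r
print(r.sign_off())"
```

```text
the job is handed in; nothing more can be done
None
```

I pushed the window up from beneath its lip until the pointer was level with the clip, within 1 mm in both cameras; it stayed there with the hand withdrawn, and I handed the job in (no verdict came back).

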